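Jack up a sagging sash rail

ROBOT

A 6-joint arm with a two-finger parallel gripper is mounted at the origin on the work surface. World frame = base frame: x ahead of the robot, y to its left, z up, the work surface at z = 0. Lengths are in m, angles in rad, forces in N, time in s.
With the tool pointing down it reaches from about 0.35 to 0.925 m from the base axis. Payload 6.4 kg.
Tool frame: the origin (TCP) lies at the very end of the fingers, on their centre line; the grasp point (between the pads) lies 19 mm behind it; z points along the fingers, y is the line along which they close (so a half turn about z gives the same grasp; the last joint's range is limited). The gripper opens to 85 mm and grips with 20 to 120 N. Pads are 22 mm wide; open, the fingers measure 114 mm over their backs; the gripper's body (76 mm by 85 mm) begins 54 mm behind the grasp point. The pads swing forward as they close: fully open they stand 13 mm farther back than shut.
Start: joints at [-1.517, 0.245, 1.558, -0, 1.339, -0.174], TCP at [0.147, -0.633, 0.231] pointing down, gripper open.
Joint ranges: [-3.13, 3.13], [-1.02, 2.26], [0.13, 2.54], [-0.95, 4.09], [0.21, 2.88], [-2.74, 2.74]. Speed limits (rad/s): [2.57, 2.57, 3.14, 3.14, 3.14, 3.14].

INTERFACE

Orientations are given as a 3x3 rotation matrix whose columns are the frame's x, y, z axes.
In Python, from station import manip gives the robot as it stands. The module is installed in compiled form; this text tells all that it offers.
- The arm moves only by the shell command python3 -m inch 'ROWS' [FORCE]. ROWS is JSON, a list of rows, each a list of 3 entries, a list of its own where there are three numbers: the turn, a rotation vector about the tool's x, y, z in degrees, then the shift along the tool's x, y, z in units of 50 mm (1.0 is 50 mm), then the opening, from -1 (shut) to 1 (fully open). A call has 1 to 5 rows; each row shifts and turns the commanded pose from where the row before left it, along the tool's axes as they then stand; what a row does not reach is not made up. A row lasts 1/8 s, in which the tool goes at most 62.5 mm and 10.7 degrees, less where a joint would pass 70% of its speed; a pose out of reach is approached as far as the arm can. A call is refused whole if a number of a shift passes 1 or a number of a turn 10.7, either way. A call with a gripper value outside its range is refused whole. The fingers move at their own pace and stop on an object; FORCE is the grip in N (left out, the last holds). Time passes only in rows, so rows that do not move let the fingers close. It gives the time, the measured TCP pose, the force, the opening and the grip force at its end, in the units of the state.
- manip.state(): the state, without advancing time (a new reading comes with each control period).
- manip.capture(name): name is "scene" or "top" or "wrist"; returns the picture (420x560x3 uint8, red, green, blue); there is no depth.
- manip.camera_info(name): a dict with "K" (3x3 intrinsics, pixels), "T" (4x4, takes a point from camera to world coordinates); the wrist camera has in their place "hand_eye" (4x4, takes a point from camera to tool coordinates, whose origin is the TCP and whose axes are the flange's). Camera axes: x right, y up, looking along -z (the intrinsics and any distortion apply to the point x, -y, -z); pixel columns grow to the right and rows downward; lengths in m; the calibration is good to about 2 mm. A picture is of the moment at which its call begins: read the wrist's pose just before it. camera_info takes no time and is no camera call.
- manip.close_job(): hands the job in; it is judged then, once.
Trained networks look in the newest picture that a camera, given by its name, has taken for a name from the list of things; names that differ only in an ending like _2 or _b are one class to them, and where a whole thing is asked for, a point or a joint stands for the part that bears it (a point fixed in the world has none). Each returns a list of dicts, best first, with "confidence" (0 to 1); they miss things now and then, are a little off and sometimes report something else, mostly with a low value. They report only what shows in the picture. A call takes as long as a camera call. They do not tell look-alikes from the thing itself.
- manip.look_for(camera, target): "position" ([x, y, z] in m, in world coordinates, good to about 4 mm: the middle of the surface that is visible of it).
- manip.silhouettes(camera, target): "mask" (420x560 bool, what is visible of it).
- manip.mark_of(camera, target): "position" ([x, y, z] in m, in world coordinates, good to about 4 mm: a listed point, or the origin of a listed thing).
The state is a dict: "t": time; "qpos": joint angles; "joint_velocities": joint speeds; "joint_efforts": joint torques, N m; "tool_pos": TCP position; "tcp_rot": TCP orientation; "contact_force": force on the tool from outside, world axes, zero at the start; "moment": the same for the moment, N m; "width": finger opening in m; "finger_force": force on a finger pad.
Only numpy, scipy, OpenCV 4.12 (cv2) and the standard library are available. Lean on these libraries where they do the work, as an engineer would, in place of code of your own. Each camera call takes 0.05 s, during which the arm holds its last target. There are 200 camera calls.

TASK

A window sash rail has sagged in its repair cradle and has to be jacked up. Fit the loose crank fully down onto the square shaft on top of the screw jack and wind it clockwise until the jack's pad meets the underside of the rail, then go on for half a turn past the first touch, so that the rail is lifted by 5 mm and never by as much as 10 mm. Wind steadily without wrenching the jack, use only the crank to move it, and let go with the crank left on the shaft and nothing else on the bench disturbed.

Things in the scene. Friction and masses are not known exactly. Their poses are not given: they have to be found in the camera images.
- jack: the screw jack, bolted to the bench: steel foot plate 130 x 110 x 12 mm, round column, dark round head 62 mm across whose flat top is 127 mm above the bench. Origin on the bench under the column, which is also the vertical winding axis. z up; its y axis points to the side where the rail is.
- shaft: the jack's upright square drive shaft: 18 mm square, 22 mm high plus a 6 mm conical nose (28 mm in all), in the middle of the head. Origin at its foot on the head's flat top; x, y square to its flats; z up. Turns about z: clockwise seen from above lifts the pad. Stiff and even (0.45 N m, some 7 N at the crank's handle), does not run back; at its lower stop at the start.
- pad_top (a point): centre of the flat top of the jack's round steel pad (42 mm across), at the end of the grey lug 115 mm to the jack's +y side of the winding axis. Starts 60 mm above the bench, rises 10 mm per turn. The rail resists it: at first touch, 160 N (adds 4 N at once to the 7 N at the crank's handle), then 12 N more per mm of lift; 5 mm of lift is 220 N on the pad, 12 N at the handle.
- carriage: the grey collar and lug that climb the jack's column and carry the pad. Origin on the winding axis at the collar's underside, 38 mm below the pad's top.
- crank: the loose dark steel crank, 0.3 to 0.45 kg, flat on the bench, handle up: arm 24 mm wide, 12 mm thick, hub 36 x 36 x 32 mm. Origin at the hub's underside, centre of its square socket, which opens downward: 20.4 mm square, 24 mm deep, closed on top. x points along the arm to the handle, the socket is square to x and y. Fully seated, the origin is 4 mm above the shaft's foot.
- grip (a point): middle of the crank's wooden handle, an upright cylinder 25 mm in diameter, 62 mm long, 65 mm from the socket's axis along the crank's x; this point is 45 mm above the crank's underside. The handle turns on the crank about its own upright axis with a little friction (0.04 N m): the hand need not turn while winding, and the crank keeps its angle to the hand when carried slowly.
- tin: bystander: an open tin, 74 mm across and 100 mm high; origin at its underside.
- glue: bystander: an amber jar with a lid, 52 mm across and 120 mm high; origin at its underside.
- mallet: bystander: a hammer lying on the bench; origin at its underside.
- cradle: the fixed ochre wooden repair cradle: two stiles (45 x 50 mm, tops 145 mm above its origin) 330 mm apart on levelling feet, and between them the sagged sash rail, 282 x 40 x 42 mm, level along the cradle's x, right above the pad. Origin 0 to 6 mm under the bench top, below the rail's middle. The rail's underside is 6 to 12 mm above the pad at the start: found by feel.
There are look-alikes about, which are no part of the job. Leave any turquoise look-alike of the crank alone.

How it is judged:
On the way, in this order (a step that is already met when the one before it is completed fails the run):
1. the crank is fitted fully down on the square shaft (z of crank in the frame of shaft below 0.008 m and horizontal distance between crank and shaft below 0.004 m and angle between crank's own z axis and vertical below 0.2 rad), for 0.2 s.
2. with the crank on the shaft, the pad bears on the rail (contact force between carriage and cradle above 20 N and z of crank in the frame of shaft below 0.012 m and horizontal distance between crank and shaft below 0.006 m), for 0.05 s.
At the end, for the whole second after the job is handed in: the rail rests on the jack's pad, lifted 3 to 7 mm, which shows as 196 to 244 N between pad and rail, and stays there; the crank sits on the square shaft (origin within 10 mm above the shaft's foot and 5 mm of its axis), let go and at rest (contact force between carriage and cradle between 196 and 244 N and z of crank in the frame of shaft below 0.01 m and horizontal distance between crank and shaft below 0.005 m and linear speed of crank below 0.02 m/s); the robot touches nothing.
It fails at once if the rail was lifted by 10 mm (280 N between pad and rail) (contact force between carriage and cradle above 280 N).
It fails at once if the crank was wrenched on the shaft: more than 200 N between them (contact force between crank and shaft above 200 N).
It fails at once if the robot itself pushed on the jack's shaft or carriage or on the cradle and its rail (contact force between any of the arm, the fingers and shaft above 5 N or contact force between any of the arm, the fingers and carriage above 5 N or contact force between any of the arm, the fingers and cradle above 5 N).
It fails at once if a bystander was moved by more than 30 mm (distance of any of tin, glue, mallet from where it was at the start of the episode above 0.03 m).
It also fails if it takes over 72 s, if anything falls off the work surface, if the arm or the gripper's body presses on something with over 40 N, if the wrist force passes 120 N, or if a joint passes its speed limit or range.

## Working session

There is one attempt and no reset: what is moved stays moved. The work goes in short steps, Python scripts to look and compute and a shell command to move; the robot and the scene stay as the last step left them, time stands still between calls to the robot, and variables do not carry over. Pictures are saved under pics/ and viewed, at most 10 in all, crops included, and the job is handed in when it is done.

```bash
mkdir -p pics
cat > h.py <<'E'
from station import manip as m
import numpy as np, cv2
def snap(c,f):
    p=m.capture(c); cv2.imwrite('pics/'+f,p[:,:,::-1]); return p
def px(c,P):
    i=m.camera_info(c);T=np.linalg.inv(i['T']);q=T[:3,:3]@np.array(P)+T[:3,3]
    q=np.array([q[0],-q[1],-q[2]]);u=np.array(i['K'])@q;return (u[:2]/u[2]).round(1)
E
python3 - <<'E'
from h import *
np.set_printoptions(precision=4,suppress=True)
s=m.state();print(s['t'],s['tool_pos'],s['tcp_rot'],s['width'])
a=snap('scene','s1.png');b=snap('top','t1.png')
for c in('top','scene'):
  print(c,m.camera_info(c).keys())
  for n in('crank','grip','shaft','jack','pad_top','cradle','tin','glue','mallet'):
    for d in m.mark_of(c,n)[:3]: print(n,round(d['confidence'],2),np.round(d['position'],4),px(c,d['position']))
E
```

```text
0.0 [ 0.1468 -0.6326  0.2302] [[ 0.9742  0.2258 -0.0001]
 [ 0.2258 -0.9742  0.0019]
 [ 0.0003 -0.0019 -1.    ]] 0.08544793981317428
top dict_keys(['K', 'T'])
crank 0.86 [ 0.3887 -0.1257  0.0033] [294.4 279.6]
crank 0.81 [ 0.5163 -0.1908  0.0013] [321.2 223.1]
crank 0.66 [ 0.6144 -0.1333  0.0034] [295.3 181.4]
grip 0.68 [ 0.3821 -0.0626  0.0473] [266.  284.6]
grip 0.59 [ 0.6254 -0.2948  0.0465] [367.5 172.5]
grip 0.48 [ 0.472  -0.2385  0.0459] [344.6 241.7]
shaft 0.42 [0.5398 0.0582 0.1272] [204.5 212. ]
shaft 0.39 [0.5393 0.0572 0.0034] [213.6 215.6]
jack 0.55 [0.5429 0.0565 0.0017] [214.  214.1]
pad_top 0.79 [0.5096 0.1704 0.0628] [158.2 228.9]
tin 0.63 [ 0.7356 -0.0822 -0.004 ] [272.3 131.2]
glue 0.69 [ 0.7117 -0.2772 -0.0028] [355.5 139.1]
mallet 0.78 [ 0.3945 -0.4179 -0.0044] [421.4 273.8]
scene dict_keys(['K', 'T'])
crank 0.87 [ 0.5917 -0.3506  0.0009] [238.6 187. ]
crank 0.85 [ 0.6172 -0.1285 -0.0003] [264.6 234. ]
crank 0.66 [ 0.5198 -0.1874 -0.0019] [285.2 210.9]
grip 0.75 [ 0.5829 -0.0789  0.0466] [284.7 228.1]
grip 0.55 [ 0.4752 -0.2392  0.0451] [290.  183.8]
grip 0.52 [ 0.6179 -0.2875  0.0478] [238.7 188.6]
shaft 0.4 [0.5415 0.0591 0.1263] [329.2 232.5]
pad_top 0.64 [0.5102 0.1676 0.0602] [364.8 277.5]
cradle 0.8 [ 0.5111  0.1687 -0.0016] [361.7 295.3]
cradle 0.22 [ 0.742  -0.0781  0.0005] [230.2 261.9]
tin 0.91 [ 0.7417 -0.0768  0.0015] [230.5 261.9]
glue 0.65 [ 0.7133 -0.2815  0.0052] [210.1 211.3]
mallet 0.91 [ 0.3954 -0.4179  0.0029] [284.  158.1]
```

```bash
python3 -c "
import cv2
a=cv2.imread('pics/t1.png')[100:340,140:460];cv2.imwrite('pics/t1c.png',cv2.resize(a,None,fx=2.5,fy=2.5,interpolation=2))
a=cv2.imread('pics/s1.png')[120:330,180:440];cv2.imwrite('pics/s1c.png',cv2.resize(a,None,fx=2.8,fy=2.8,interpolation=2))"
```

```text
(no output)
```

View pics/t1c.png

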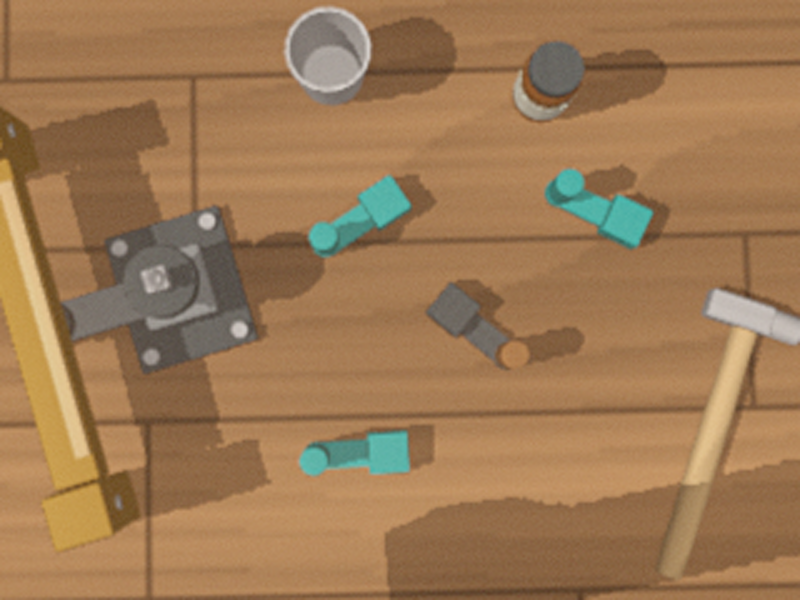

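View pics/s1c.png

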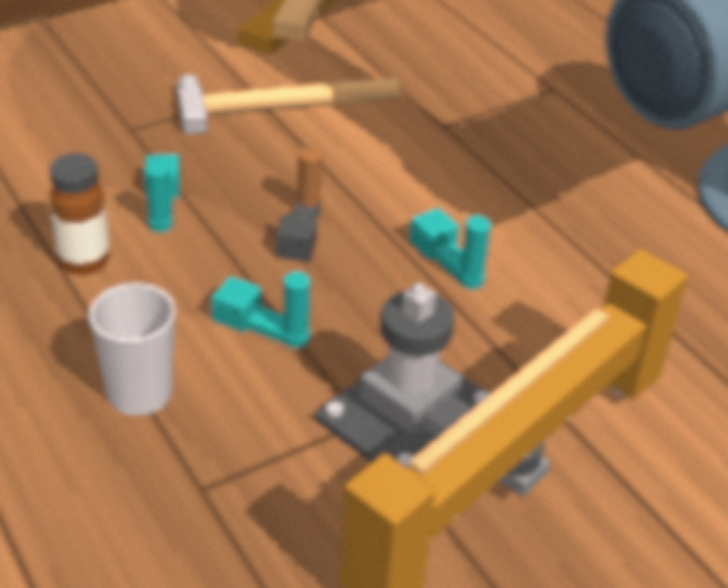

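The only dark crank with a wooden handle is the one at top-crop (455,308)–(512,352), which is world (0.518,-0.189) with its grip at (0.474,-0.239). The other three are turquoise. The jack is at (0.54,0.058), with the rail beyond it. Next I'll move above the crank for a wrist view.

```bash
cat >> h.py <<'E'
from scipy.spatial.transform import Rotation as Ro
np.set_printoptions(precision=4,suppress=True)
def plan(P,yaw):
    s=m.state();R=np.array(s['tcp_rot']);a=np.radians(yaw)
    G=np.array([[np.cos(a),np.sin(a),0],[np.sin(a),-np.cos(a),0],[0,0,-1]])
    print('shift now/50mm',R.T@(np.array(P)-s['tool_pos'])/.05,'after turn',G.T@(np.array(P)-s['tool_pos'])/.05,'turn deg',np.degrees(Ro.from_matrix(R.T@G).as_rotvec()))
def wray(uv,s):
    i=m.camera_info('wrist');H=np.array(i['hand_eye']);K=np.array(i['K'])
    d=np.linalg.inv(K)@[uv[0],uv[1],1];d=np.array([d[0],-d[1],-d[2]])
    R=np.array(s['tcp_rot']);return R@H[:3,3]+s['tool_pos'],R@H[:3,:3]@d
def wat(uv,z,s):
    o,d=wray(uv,s);return o+d*(z-o[2])/d[2]
def wpx(P,s):
    i=m.camera_info('wrist');H=np.array(i['hand_eye']);R=np.array(s['tcp_rot'])
    q=R.T@(np.array(P)-s['tool_pos']);q=H[:3,:3].T@(q-H[:3,3]);u=np.array(i['K'])@[q[0],-q[1],-q[2]];return u[:2]/u[2]
E
python3 - <<'E'
from h import *
i=m.camera_info('wrist');print(i)
plan([.47,-.24,.23],138.4)
plan([.47,-.24,.23],12)
E
```

```text
{'K': array([[361.8358,   0.    , 282.8874],
       [  0.    , 361.8358, 209.8809],
       [  0.    ,   0.    ,   1.    ]]), 'hand_eye': array([[ 0.0005,  0.9525,  0.3046,  0.0782],
       [ 1.    , -0.0003, -0.0008,  0.0001],
       [-0.0007,  0.3046, -0.9525, -0.1429],
       [ 0.    ,  0.    ,  0.    ,  1.    ]])}
shift now/50mm [ 8.0731 -6.202   0.0257] after turn [ 0.3878 10.1729  0.0257] turn deg [   0.002     0.0011 -125.3496]
shift now/50mm [ 8.0731 -6.202   0.0257] after turn [ 7.958  -6.3489  0.0257] turn deg [ 0.0016 -0.001   1.0504]
```

```bash
python3 -m inch '[[[0,0,0],[0.807,-0.62,0],1],[[0,0,0],[0.807,-0.62,0],1],[[0,0,0],[0.807,-0.62,0],1],[[0,0,0],[0.807,-0.62,0],1],[[0,0,0],[0.807,-0.62,0],1]]'
python3 -m inch '[[[0,0,0],[0.807,-0.62,0],1],[[0,0,0],[0.807,-0.62,0],1],[[0,0,0],[0.807,-0.62,0],1],[[0,0,0],[0.807,-0.62,0],1],[[0,0,0],[0.807,-0.62,0],1]]'
python3 -m inch '[[[0,0,-10.5],[0,0,0.2],1],[[0,0,-10.5],[0,0,0.2],1],[[0,0,-10.5],[0,0,0.2],1],[[0,0,-10.5],[0,0,0.2],1],[[0,0,-10.5],[0,0,0.2],1]]'
python3 -m inch '[[[0,0,-10.5],[0,0,0.1],1],[[0,0,-10.5],[0,0,0.1],1],[[0,0,-10.5],[0,0,0.1],1],[[0,0,-10.5],[0,0,0.1],1],[[0,0,-10.5],[0,0,0.1],1]]'
python3 -m inch '[[[0,0,-10.5],[0,0,0],1],[[0,0,-9.9],[0,0,0],1],[[0,0,0],[0,0,0],1]]'
python3 - <<'E'
from h import *
s=m.state();print(s['t'],s['tool_pos'],s['qpos'])
snap('wrist','w1.png')
for n in('crank','grip'):
    for d in m.mark_of('wrist',n)[:3]: print(n,round(d['confidence'],2),np.round(d['position'],4),wpx(d['position'],s))
plan([.4735,-.239,.03],138.4)
E
```

```text
t: 1.62
tool_pos: [0.3092, -0.4354, 0.2315]
tcp_rot: [[0.974, 0.226, 0.0], [0.226, -0.974, -0.0], [0.0, 0.001, -1.0]]
contact_force: [0.4, 0.0, 0.5]
width: 0.0854
finger_force: 0.0
t: 2.25
tool_pos: [0.4708, -0.2387, 0.2316]
tcp_rot: [[0.974, 0.226, 0.001], [0.226, -0.974, -0.001], [0.0, 0.001, -1.0]]
contact_force: [1.5, -0.6, -0.8]
width: 0.0856
finger_force: 0.0
t: 2.88
tool_pos: [0.4699, -0.2401, 0.1811]
tcp_rot: [[0.408, 0.913, 0.0], [0.913, -0.408, -0.0], [-0.0, 0.0, -1.0]]
contact_force: [0.3, -0.2, 0.4]
width: 0.0853
finger_force: 0.0
t: 3.5
tool_pos: [0.4699, -0.2401, 0.1563]
tcp_rot: [[-0.476, 0.88, 0.0], [0.88, 0.476, -0.0], [-0.0, 0.0, -1.0]]
contact_force: [1.4, -0.7, -0.8]
width: 0.0854
finger_force: 0.0
t: 3.88
tool_pos: [0.4699, -0.2401, 0.1564]
tcp_rot: [[-0.747, 0.665, 0.0], [0.665, 0.747, -0.0], [-0.0, 0.0, -1.0]]
contact_force: [1.0, 0.6, 0.3]
width: 0.0854
finger_force: 0.0
3.875 [ 0.4699 -0.2401  0.1564] [-0.6874  0.0412  1.9293 -0.      1.1709 -1.5311]
crank 0.74 [ 0.6145 -0.13    0.0039] [487.6348 229.7611]
crank 0.65 [ 0.5138 -0.1896  0.0015] [361.8369 189.3252]
crank 0.65 [ 0.5938 -0.3498 -0.0015] [283.2679 350.4813]
grip 0.96 [ 0.6186 -0.2943  0.0462] [351.0776 370.2463]
grip 0.69 [ 0.4709 -0.2407  0.0444] [283.1676 206.3054]
shift now/50mm [-0.038   0.0649  2.5275] after turn [-0.0386  0.0649  2.5275] turn deg [ 0.0006  0.0109 -0.0729]
```

View pics/w1.png

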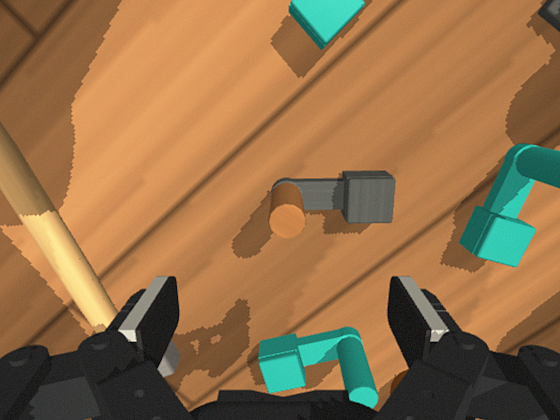

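Run:
```python
from h import *
s=m.state()
p=cv2.imread('pics/w1.png')
h=cv2.cvtColor(p,cv2.COLOR_BGR2HSV)
cr=p[150:250,260:410];cv2.imwrite('pics/w1c.png',cv2.resize(cr,None,fx=5,fy=5,interpolation=2))
print(wat((288,221),.076,s), wat((369,200),.032,s), [wat(q,.032,s)[:2] for q in((345,180),(392,180),(345,222),(392,222))])
```

```text
[ 0.4732 -0.2385  0.076 ] [ 0.5137 -0.1906  0.032 ] [array([ 0.4892, -0.1945]), array([ 0.5128, -0.168 ]), array([ 0.5155, -0.2156]), array([ 0.5399, -0.1881])]
```

View pics/w1c.png

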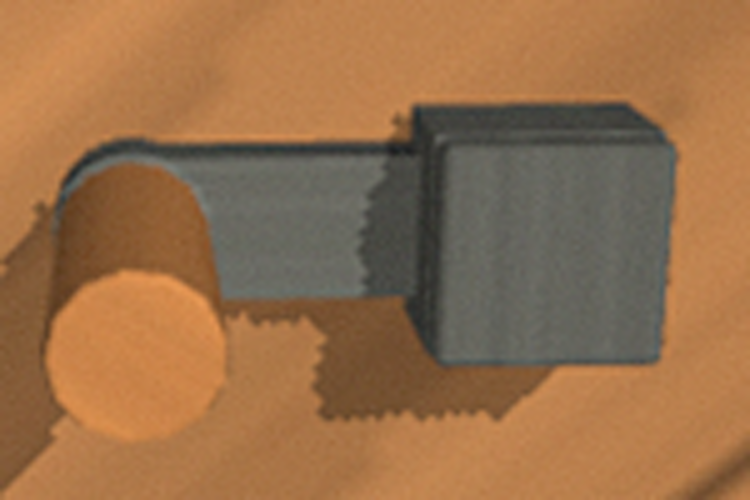

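Handle top is at crop (136,356), which gives a handle axis of (0.473,-0.239). The arm points along the tool's y to within about 1°. I'll go down and grasp.

```bash
python3 -m inch '[[[0,0,0],[-0.03,0.06,0.5],1],[[0,0,0],[0,0,0.6],1],[[0,0,0],[0,0,0.6],1],[[0,0,0],[0,0,0.5],1],[[0,0,0],[0,0,0.33],1]]' 100
python3 -m inch '[[[0,0,0],[0,0,0],1],[[0,0,0],[0,0,0],-1],[[0,0,0],[0,0,0],-1],[[0,0,0],[0,0,0],-1],[[0,0,0],[0,0,0],-1]]' 100
python3 -m inch '[[[0,0,0],[0,0,0],-1],[[0,0,0],[0,0,0],-1],[[0,0,0],[0,0,0],-1]]' 100
```

```text
t: 4.65
tool_pos: [0.4726, -0.2385, 0.0286]
tcp_rot: [[-0.748, 0.664, -0.001], [0.664, 0.748, 0.001], [0.001, -0.0, -1.0]]
contact_force: [0.0, -0.4, -0.3]
width: 0.0855
finger_force: 0.0
t: 5.28
tool_pos: [0.4733, -0.2393, 0.0307]
tcp_rot: [[-0.749, 0.663, 0.0], [0.663, 0.749, -0.001], [-0.001, -0.0, -1.0]]
contact_force: [-2.2, -0.9, 4.8]
width: 0.0231
finger_force: 97.6
t: 5.65
tool_pos: [0.4733, -0.2394, 0.0308]
tcp_rot: [[-0.749, 0.663, 0.001], [0.663, 0.749, -0.001], [-0.001, -0.0, -1.0]]
contact_force: [-1.9, 0.3, 6.4]
width: 0.0233
finger_force: 97.6
```

```bash
python3 -m inch '[[[0,0,0],[0,0,-0.1],-1],[[0,0,0],[0,0,-0.3],-1],[[0,0,0],[0,0,-0.5],-1],[[0,0,0],[0,0,-0.5],-1],[[0,0,0],[0,0,-0.5],-1]]'
python3 -m inch '[[[0,0,0],[0,0,-0.5],-1],[[0,0,0],[0,0,-0.5],-1],[[0,0,0],[0,0,-0.5],-1],[[0,0,0],[0,0,-0.5],-1],[[0,0,0],[0,0,-0.2],-1]]'
python3 - <<'E'
from h import *
for c in('top','scene'):
  m.capture(c)
  for n in('shaft','jack','pad_top','crank'):
    for d in m.mark_of(c,n)[:2]: print(n,round(d['confidence'],2),np.round(d['position'],4))
print(m.state()['tool_pos'],m.state()['contact_force'],m.state()['moment'])
E
```

```text
t: 6.28
tool_pos: [0.4727, -0.2386, 0.126]
tcp_rot: [[-0.748, 0.663, -0.0], [0.663, 0.748, 0.0], [0.0, -0.0, -1.0]]
contact_force: [0.3, 0.4, -4.2]
width: 0.0228
finger_force: 98.3
t: 6.9
tool_pos: [0.4733, -0.2391, 0.2368]
tcp_rot: [[-0.748, 0.663, 0.002], [0.663, 0.748, -0.002], [-0.003, 0.0, -1.0]]
contact_force: [0.1, -0.3, -4.2]
width: 0.0229
finger_force: 98.3
shaft 0.5 [0.5419 0.0582 0.1286]
jack 0.6 [0.5384 0.0567 0.0014]
pad_top 0.79 [0.5126 0.1704 0.0591]
pad_top 0.7 [0.5391 0.0638 0.0236]
crank 0.86 [ 0.6144 -0.1312  0.0004]
crank 0.59 [ 0.3886 -0.1278  0.0031]
shaft 0.51 [0.5386 0.0592 0.128 ]
jack 0.98 [0.5409 0.0599 0.003 ]
pad_top 0.93 [0.5078 0.168  0.0624]
crank 0.75 [ 0.386  -0.1262  0.0019]
crank 0.62 [ 0.5886 -0.3513  0.0006]
[ 0.4727 -0.2387  0.234 ] [-1.1343 -0.8355 -5.0067] [-0.0833  0.133  -0.027 ]
```

Run:
```python
from h import *
plan([.488,-.012,.237],105.4)
```

```text
shift now/50mm [ 2.7781  3.5954 -0.0557] after turn [ 4.2894  1.4986 -0.0592] turn deg [-0.0255 -0.0729 33.0503]
```

```bash
python3 -m inch '[[[0,0,0],[0.2,0.26,-0.02],-1],[[0,0,0],[0.5,0.65,-0.02],-1],[[0,0,0],[0.5,0.65,-0.02],-1],[[0,0,0],[0.5,0.65,0],-1],[[0,0,0],[0.5,0.65,0],-1]]'
python3 -m inch '[[[0,0,0],[0.38,0.49,0],-1],[[0,0,0],[0.2,0.25,0],-1],[[0,0,3],[0,0,0],-1],[[0,0,5],[0,0,0],-1],[[0,0,6],[0,0,0],-1]]'
python3 -m inch '[[[0,0,6],[0,0,0],-1],[[0,0,6],[0,0,0],-1],[[0,0,5],[0,0,0],-1],[[0,0,2],[0,0,0],-1],[[0,0,0],[0,0,0],-1]]'
python3 - <<'E'
from h import *
s=m.state();snap('wrist','w2.png');print(s['t'],s['tool_pos'],s['tcp_rot'])
for n in('shaft','crank'):
    for d in m.mark_of('wrist',n)[:2]: print(n,round(d['confidence'],2),np.round(d['position'],4),wpx(d['position'],s))
E
```

```text
t: 8.02
tool_pos: [0.4852, -0.0566, 0.2379]
tcp_rot: [[-0.749, 0.663, 0.0], [0.663, 0.749, 0.0], [0.0, 0.0, -1.0]]
contact_force: [0.7, -1.4, -4.1]
width: 0.0229
finger_force: 98.5
t: 8.65
tool_pos: [0.4882, -0.0119, 0.2378]
tcp_rot: [[-0.563, 0.827, -0.0], [0.827, 0.563, -0.0], [0.0, -0.0, -1.0]]
contact_force: [-1.0, -0.9, -3.9]
width: 0.0229
finger_force: 98.7
t: 9.28
tool_pos: [0.4883, -0.012, 0.2378]
tcp_rot: [[-0.267, 0.964, -0.0], [0.964, 0.267, 0.0], [0.0, -0.0, -1.0]]
contact_force: [0.4, -0.2, -4.3]
width: 0.0229
finger_force: 98.8
9.275 [ 0.4883 -0.012   0.2378] [[-0.2669  0.9637 -0.0002]
 [ 0.9637  0.2669  0.    ]
 [ 0.0001 -0.0001 -1.    ]]
shaft 0.96 [0.5421 0.059  0.1274] [385.8469 130.4221]
crank 0.86 [ 0.6139 -0.1283  0.0011] [358.6668 291.8748]
crank 0.74 [0.5504 0.0068 0.2078] [407.3968 248.3291]
```

View pics/w2.png

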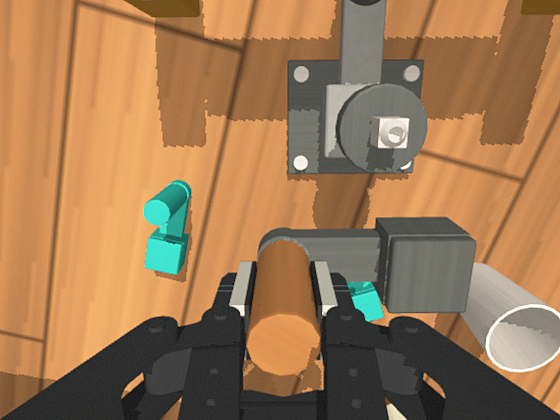

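```bash
python3 -c "
import cv2,numpy as np
p=cv2.imread('pics/w2.png')
a=cv2.resize(p[75:185,320:440],(600,550),interpolation=2);cv2.imwrite('pics/w2a.png',a)
b=cv2.resize(p[205:325,250:490],(800,400),interpolation=2);cv2.imwrite('pics/w2b.png',b)"
```

```text
(no output)
```

View pics/w2a.png

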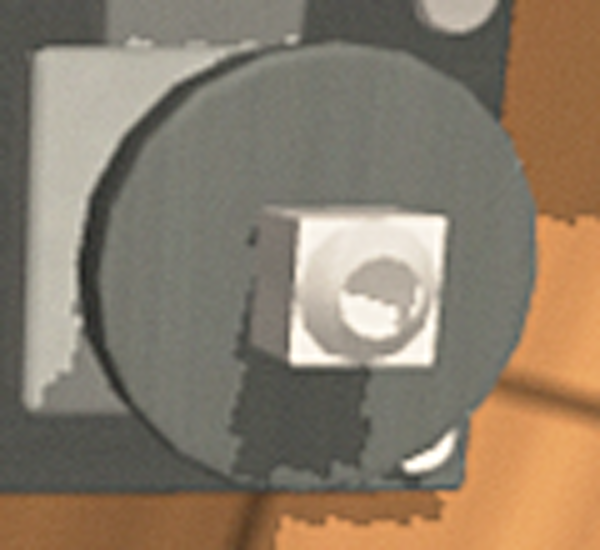

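View pics/w2b.png

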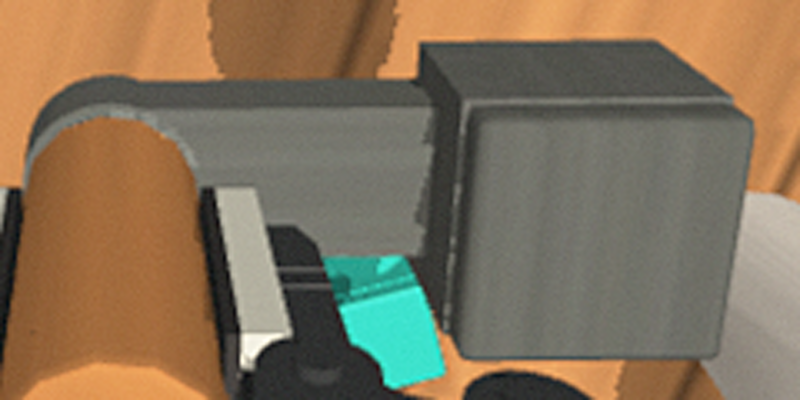

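Run:
```python
from h import *
s=m.state()
def f(c,z,n):
    w=np.array([wat(q,z,s)[:2] for q in c]);TL,TR,BL,BR=w
    an=lambda v:np.degrees(np.arctan2(v[1],v[0]))
    print(n,w.mean(0),'sides',[round(np.linalg.norm(v)*1e3,1) for v in(TR-TL,BR-BL,TL-BL,TR-BR)],'ang',[round(an(v),1) for v in(TR-TL,BR-BL,TL-BL,TR-BR)])
f([(380,117.4),(409.4,118),(378,148),(407.4,148.2)],.149,'shaft')
g=lambda x,y:(250+x*.3,205+y*.3)
f([g(462,98),g(752,100),g(452,360),g(722,360)],.2391,'hub')
print('handle base top z(arm):',s['tool_pos'])
```

```text
shaft [0.5412 0.0591] sides [np.float64(18.3), np.float64(18.7), np.float64(18.9), np.float64(18.7)] ang [np.float64(14.4), np.float64(15.1), np.float64(106.3), np.float64(107.7)]
hub [0.5493 0.0076] sides [np.float64(36.5), np.float64(36.6), np.float64(38.1), np.float64(37.9)] ang [np.float64(15.1), np.float64(15.6), np.float64(108.6), np.float64(108.6)]
handle base top z(arm): [ 0.4883 -0.0119  0.2378]
```

```bash
python3 -m inch '[[[0,0,0],[0.255,0.03,0],-1],[[0,0,0],[0.4,0.04,0],-1],[[0,0,0],[0.4,0.04,0],-1],[[0,0,0],[0,0,0.3],-1],[[0,0,0],[0,0,0.4],-1]]'
python3 -m inch '[[[0,0,0],[0,0,0.2],-1],[[0,0,0],[0,0,0],-1],[[0,0,0],[0,0,0],-1]]'
python3 - <<'E'
from h import *
s=m.state();print(s['t'],s['tool_pos'],s['contact_force'],s['moment'])
m.capture('scene')
for n in('shaft','crank'):
    for d in m.mark_of('scene',n)[:4]: print(n,round(d['confidence'],2),np.round(d['position'],4))
p=m.capture('scene');cv2.imwrite('pics/s2.png',cv2.resize(p[130:260,260:400,::-1],None,fx=4,fy=4,interpolation=2))
E
```

```text
t: 10.05
tool_pos: [0.4796, 0.0406, 0.2021]
tcp_rot: [[-0.267, 0.964, 0.001], [0.964, 0.267, -0.0], [-0.001, 0.001, -1.0]]
contact_force: [0.6, 0.1, -3.6]
width: 0.0228
finger_force: 98.9
t: 10.42
tool_pos: [0.4801, 0.0401, 0.1934]
tcp_rot: [[-0.266, 0.964, 0.001], [0.964, 0.266, -0.0], [-0.0, 0.001, -1.0]]
contact_force: [0.9, 0.5, -4.2]
width: 0.0229
finger_force: 98.9
10.425 [0.4801 0.0401 0.1934] [ 0.8764  0.4771 -4.2434] [-0.1161  0.1392  0.0296]
shaft 0.55 [0.5417 0.0615 0.1267]
crank 0.81 [ 0.3887 -0.128   0.0021]
crank 0.8 [ 0.6171 -0.1295  0.0024]
crank 0.7 [ 0.5902 -0.3525  0.0004]
crank 0.59 [0.543  0.0642 0.1596]
```

View pics/s2.png

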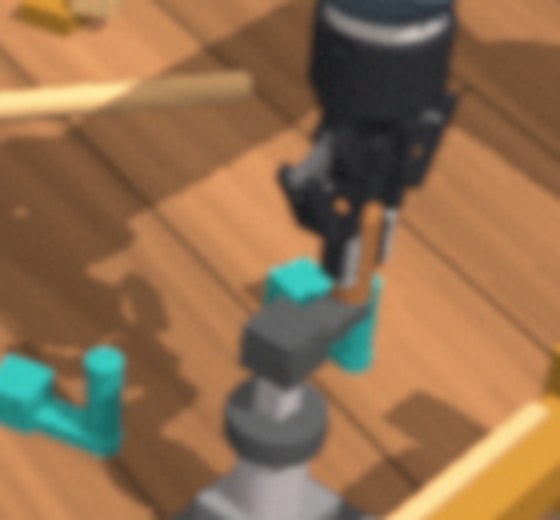

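The hub at (287,340) sits over the shaft at (279,395). I'll descend gently.

```bash
python3 -m inch '[[[0,0,0],[0,0,0.06],-1],[[0,0,0],[0,0,0.06],-1],[[0,0,0],[0,0,0.06],-1],[[0,0,0],[0,0,0.04],-1],[[0,0,0],[0,0,0],-1]]'
python3 -m inch '[[[0,0,0],[0,0,0.04],-1],[[0,0,0],[0,0,0.04],-1],[[0,0,0],[0,0,0],-1]]'
```

```text
t: 11.25
tool_pos: [0.4795, 0.0404, 0.1816]
tcp_rot: [[-0.266, 0.964, -0.0], [0.964, 0.266, 0.0], [0.0, -0.0, -1.0]]
contact_force: [0.1, -0.3, -3.8]
width: 0.0231
finger_force: 98.9
t: 11.62
tool_pos: [0.48, 0.0401, 0.1792]
tcp_rot: [[-0.267, 0.964, 0.001], [0.964, 0.267, -0.001], [-0.001, 0.001, -1.0]]
contact_force: [-5.4, -1.2, 4.7]
width: 0.023
finger_force: 100.0
```

```bash
python3 -m inch '[[[0,0,0],[0,-0.02,0],-1],[[0,0,0],[0,0,0],-1]]'
python3 -m inch '[[[0,0,0],[0,-0.02,0.01],-1],[[0,0,0],[0,0,0.01],-1],[[0,0,0],[0,0,0],-1]]'
```

```text
t: 11.88
tool_pos: [0.4797, 0.04, 0.1789]
tcp_rot: [[-0.266, 0.964, 0.003], [0.964, 0.266, -0.0], [-0.001, 0.003, -1.0]]
contact_force: [-0.6, 0.2, 4.8]
width: 0.023
finger_force: 99.8
t: 12.25
tool_pos: [0.4795, 0.0399, 0.1785]
tcp_rot: [[-0.266, 0.964, 0.005], [0.964, 0.266, 0.0], [-0.001, 0.005, -1.0]]
contact_force: [0.9, 0.5, 6.6]
width: 0.0231
finger_force: 100.1
```

```bash
cat > st.py <<'E'
from h import *
s=m.state();R=np.array(s['tcp_rot']);print(round(s['t'],2),'pos',s['tool_pos'],'Ftool',R.T@s['contact_force'],'Mtool',R.T@s['moment'])
E
python3 st.py
python3 -m inch '[[[0,0,0],[0.02,0,0],-1],[[0,0,0],[0.02,0,0],-1],[[0,0,0],[0,0,0],-1]]' >/dev/null; python3 st.py
python3 -m inch '[[[0,0,0],[-0.04,0,0],-1],[[0,0,0],[-0.02,0,0],-1],[[0,0,0],[-0.02,0,0],-1],[[0,0,0],[0,0,0],-1]]'>/dev/null; python3 st.py
```

```text
12.25 pos [0.4795 0.0399 0.1785] Ftool [ 0.2571  1.0633 -6.6061] Mtool [-0.7811  0.0864  0.0109]
12.62 pos [0.4791 0.0414 0.1785] Ftool [-0.2197  0.8367 -7.4454] Mtool [-0.7784 -0.2616  0.0477]
13.12 pos [0.4799 0.038  0.1783] Ftool [ 0.4965  1.4267 -7.0171] Mtool [-0.7148  0.126  -0.0003]
```

```bash
python3 -m inch '[[[0,0,0],[0.04,0,0],-1],[[0,0,0],[0,-0.02,0],-1],[[0,0,0],[0,-0.01,0],-1],[[0,0,0],[0,0,0],-1]]' >/dev/null; python3 st.py
python3 -m inch '[[[0,0,0],[0,-0.02,0],-1],[[0,0,0],[0,-0.01,0],-1],[[0,0,0],[0,0,0],-1]]' >/dev/null; python3 st.py
```

```text
13.62 pos [0.4766 0.0398 0.1763] Ftool [-0.0091  6.5789  1.3375] Mtool [-1.4519  0.0434  0.0778]
14.0 pos [0.4763 0.0398 0.1762] Ftool [ 0.7466 12.4145  4.7288] Mtool [-2.4326  0.0538  0.0148]
```

```bash
python3 -m inch '[[[0,0,0],[0,0.02,0],-1],[[0,0,0],[0,0.02,0.02],-1],[[0,0,0],[0,0,0.03],-1],[[0,0,0],[0,0,0],-1]]' >/dev/null; python3 st.py
```

```text
14.5 pos [0.4767 0.04   0.1733] Ftool [0.6253 6.0776 1.6452] Mtool [-1.3214  0.0044  0.0781]
```

```bash
python3 -m inch '[[[0,0,0],[0,0.02,0.04],-1],[[0,0,0],[0,0,0.06],-1],[[0,0,0],[0,0,0],-1]]' >/dev/null; python3 st.py
python3 -m inch '[[[0,0,0],[0,0,0.06],-1],[[0,0,0],[0,0,0.04],-1],[[0,0,0],[0,0,0],-1]]' >/dev/null; python3 st.py
```

```text
14.88 pos [0.477  0.0401 0.1681] Ftool [-0.5255  5.2652  5.2867] Mtool [-0.8133  0.0721  0.0541]
15.25 pos [0.4771 0.0398 0.1637] Ftool [0.1319 3.8223 4.8464] Mtool [-0.3644 -0.0064  0.0354]
```

```bash
python3 -m inch '[[[0,0,0],[0,0.01,0.03],-1],[[0,0,0],[0,0,0.02],-1],[[0,0,0],[0,0,0],-1]]' >/dev/null; python3 st.py
python3 -m inch '[[[0,0,0],[0,0,0.02],-1],[[0,0,0],[0,0,0.02],-1],[[0,0,0],[0,0,0],-1]]' >/dev/null; python3 st.py
python3 - <<'E'
from h import *
for c in('scene','top'):
  m.capture(c)
  for n in('crank','grip','shaft'):
    for d in m.mark_of(c,n)[:4]:
      if d['position'][2]>.08: print(n,round(d['confidence'],2),np.round(d['position'],4))
E
```

```text
15.62 pos [0.4778 0.0399 0.1619] Ftool [ 0.6807 -0.7404  1.9377] Mtool [ 0.2244 -0.0042  0.0143]
16.0 pos [0.4785 0.0397 0.161 ] Ftool [ 0.2447 -5.9991 -6.8994] Mtool [ 0.5526  0.0468 -0.0416]
crank 0.57 [0.5439 0.0616 0.1294]
grip 0.7 [0.4795 0.0409 0.1734]
crank 0.71 [0.5447 0.0593 0.1329]
```

```bash
python3 -m inch '[[[0,0,0],[0,0,-0.02],-1],[[0,0,0],[0,-0.02,0],-1],[[0,0,0],[0,0,0],-1],[[0,0,0],[0,0,0],-1]]' >/dev/null; python3 st.py
```

```text
16.9 pos [0.4781 0.0397 0.1613] Ftool [ 0.2321  2.7948 -1.1719] Mtool [-0.634  -0.0822  0.0404]
```

```bash
python3 -m inch '[[[0,0,0],[0.135,0.007,0],-1],[[0,0,0],[0.135,0.021,0],-1],[[0,0,0],[0.131,0.035,0],-1],[[0,0,0],[0.127,0.049,0],-1]]' >/dev/null; python3 st.py
python3 -m inch '[[[0,0,0],[0.235,0.136,0],-1],[[0,0,0],[0.202,0.182,0],-1]]' >/dev/null; python3 st.py
```

```text
17.4 pos [0.4755 0.0655 0.1612] Ftool [-6.8632 -2.6023 -3.5152] Mtool [ 0.1202 -1.4547 -0.0013]
17.65 pos [0.4837 0.0913 0.161 ] Ftool [-5.0373 -5.7607 -7.9396] Mtool [ 0.8385 -1.2604  0.017 ]
```

```bash
cat > st.py <<'E'
from h import *
s=m.state();R=np.array(s['tcp_rot']);F=R.T@s['contact_force'];C=np.array([.5408,.0583])
d=R.T@np.r_[np.array(s['tool_pos'])[:2]-C,0];a=np.arctan2(d[0],-d[1])
print(round(s['t'],2),'alpha',round(np.degrees(a)%360,1),'r',round(np.hypot(d[0],d[1])*1e3,1),'z',round(s['tool_pos'][2],4),'Ftan',round(F[:2]@[np.cos(a),np.sin(a)],1),'Frad',round(F[:2]@[np.sin(a),-np.cos(a)],1),'Fz',round(F[2],1),'w',round(s['width'],4))
E
python3 -m inch '[[[0,0,0],[0.160,0.220,0],-1],[[0,0,0],[0.111,0.248,0],-1],[[0,0,0],[0.057,0.266,0],-1],[[0,0,0],[0,0.272,0],-1],[[0,0,0],[-0.057,0.266,0],-1]]' >/dev/null; python3 st.py
python3 -m inch '[[[0,0,0],[-0.111,0.248,0],-1],[[0,0,0],[-0.160,0.220,0],-1],[[0,0,0],[-0.202,0.182,0],-1]]' >/dev/null; python3 st.py
```

```text
18.27 alpha 105.2 r 65.8 z 0.1609 Ftan -8.3 Frad 5.5 Fz -9.3 w 0.0229
18.65 alpha 141.6 r 65.2 z 0.1613 Ftan -8.4 Frad 4.9 Fz -8.4 w 0.0229
```

```bash
python3 -m inch '[[[0,0,0],[-0.225,0.148,-0.02],-1],[[0,0,0],[-0.258,0.084,0],-1],[[0,0,0],[-0.270,0.028,0],-1],[[0,0,0],[-0.270,-0.028,0],-1],[[0,0,0],[-0.258,-0.084,0],-1]]' >/dev/null; python3 st.py
```

```text
19.27 alpha 202.2 r 64.5 z 0.1616 Ftan -7.6 Frad 4.2 Fz -0.1 w 0.0231
```

```bash
python3 -m inch '[[[0,0,0],[-0.235,-0.136,0],-1],[[0,0,0],[-0.202,-0.182,0],-1],[[0,0,0],[-0.160,-0.220,0],-1]]' >/dev/null; python3 st.py
python3 -m inch '[[[0,0,0],[-0.111,-0.248,0],-1],[[0,0,0],[-0.057,-0.266,0],-1],[[0,0,0],[0,-0.272,0],-1]]' >/dev/null; python3 st.py
```

```text
19.65 alpha 239.2 r 64.3 z 0.1615 Ftan -8.1 Frad 1.3 Fz 1.7 w 0.0229
20.02 alpha 275.8 r 64.4 z 0.1615 Ftan -7.5 Frad -2.6 Fz 2.2 w 0.023
```

```bash
python3 -m inch '[[[0,0,0],[0.057,-0.266,0.01],-1],[[0,0,0],[0.111,-0.248,0],-1],[[0,0,0],[0.160,-0.220,0],-1]]' >/dev/null; python3 st.py
python3 -m inch '[[[0,0,0],[0.202,-0.182,0],-1],[[0,0,0],[0.235,-0.136,0],-1],[[0,0,0],[0.258,-0.084,0],-1]]' >/dev/null; python3 st.py
```

```text
20.4 alpha 311.5 r 64.7 z 0.1616 Ftan -7.7 Frad -6.1 Fz 2.9 w 0.023
20.77 alpha 347.0 r 65.2 z 0.1616 Ftan -8.1 Frad -4.1 Fz 3.3 w 0.0227
```

```bash
python3 -m inch '[[[0,0,0],[0.270,-0.028,0.01],-1],[[0,0,0],[0.270,0.028,0],-1]]' >/dev/null; python3 st.py
python3 -m inch '[[[0,0,0],[0.258,0.084,0],-1],[[0,0,0],[0.235,0.136,0],-1]]' >/dev/null; python3 st.py
```

```text
21.02 alpha 10.6 r 65.5 z 0.1614 Ftan -8.2 Frad -1.3 Fz -1.5 w 0.0228
21.27 alpha 33.9 r 65.8 z 0.1611 Ftan -12.0 Frad 1.3 Fz -6.4 w 0.0228
```

```bash
python3 -m inch '[[[0,0,0],[0.202,0.182,-0.02],-1],[[0,0,0],[0.160,0.220,0],-1],[[0,0,0],[0.111,0.248,0],-1],[[0,0,0],[0.057,0.266,0],-1]]' >/dev/null; python3 st.py
python3 -m inch '[[[0,0,0],[0,0.272,0],-1],[[0,0,0],[-0.057,0.266,0],-1],[[0,0,0],[-0.111,0.248,0],-1],[[0,0,0],[-0.160,0.220,0],-1]]' >/dev/null; python3 st.py
```

```text
21.77 alpha 80.5 r 66.1 z 0.1608 Ftan -12.5 Frad 0.8 Fz -9.4 w 0.0228
22.27 alpha 127.9 r 65.5 z 0.1611 Ftan -11.9 Frad 3.2 Fz -9.3 w 0.0232
```

```bash
python3 -m inch '[[[0,0,0],[-0.202,0.182,0],-1],[[0,0,0],[-0.235,0.136,0],-1],[[0,0,0],[-0.258,0.084,0],-1]]' >/dev/null; python3 st.py
python3 -m inch '[[[0,0,0],[-0.270,0.028,0],-1],[[0,0,0],[-0.270,-0.028,0],-1],[[0,0,0],[-0.200,-0.065,0],-1]]' >/dev/null; python3 st.py
python3 -m inch '[[[0,0,0],[0,0,0],-1],[[0,0,0],[0,0,0],-1]]' >/dev/null; python3 st.py
```

```text
22.65 alpha 164.1 r 64.9 z 0.1614 Ftan -12.7 Frad 4.8 Fz -5.6 w 0.0228
23.02 alpha 198.3 r 64.5 z 0.1616 Ftan -13.4 Frad 6.4 Fz -0.0 w 0.0232
23.27 alpha 199.2 r 64.5 z 0.1616 Ftan -8.3 Frad 4.7 Fz 0.5 w 0.0229
```

```bash
python3 -m inch '[[[0,0,0],[0.02,0.03,0],-1],[[0,0,0],[0,0,0],-1]]' >/dev/null; python3 st.py
python3 -m inch '[[[0,0,0],[0,0,0],0.1],[[0,0,0],[0,0,0],0.1],[[0,0,0],[0,0,0],0.1],[[0,0,0],[0,0,0],0.1]]'; python3 st.py
```

```text
23.52 alpha 198.7 r 64.6 z 0.1614 Ftan -6.1 Frad 1.4 Fz -0.8 w 0.0227
t: 24.02
tool_pos: [0.6057, 0.0523, 0.1617]
tcp_rot: [[-0.266, 0.964, -0.0], [0.964, 0.266, -0.0], [0.0, -0.001, -1.0]]
contact_force: [-0.0, 0.0, -0.4]
width: 0.0467
finger_force: 0.1
24.02 alpha 200.7 r 65.2 z 0.1617 Ftan -0.0 Frad -0.0 Fz 0.4 w 0.0467
```

```bash
python3 -m inch '[[[0,0,0],[0,0,-0.3],0.1],[[0,0,0],[0,0,-0.6],0.1],[[0,0,0],[0,0,-0.7],0.1],[[0,0,0],[0,0,-0.7],0.1],[[0,0,0],[0,0,-0.5],0.1]]'
python3 -m inch '[[[0,0,0],[0,0,0],0.1],[[0,0,0],[0,0,0],0.1],[[0,0,0],[0,0,0],0.1]]' >/dev/null
python3 - <<'E'
from h import *
p=m.capture('scene');cv2.imwrite('pics/s3.png',p[120:320,180:440,::-1].repeat(2,0).repeat(2,1))
for n in('crank','pad_top','tin','glue','mallet'):
    for d in m.mark_of('scene',n)[:4]: print(n,round(d['confidence'],2),np.round(d['position'],4))
E
```

```text
t: 24.65
tool_pos: [0.6064, 0.0523, 0.3053]
tcp_rot: [[-0.266, 0.964, 0.003], [0.964, 0.266, -0.0], [-0.001, 0.003, -1.0]]
contact_force: [0.2, -0.3, -0.2]
width: 0.0465
finger_force: 0.0
crank 0.86 [ 0.6169 -0.1319  0.0025]
crank 0.78 [ 0.5876 -0.3499  0.0014]
crank 0.75 [ 0.3897 -0.1253 -0.0012]
crank 0.61 [0.5395 0.0601 0.1274]
pad_top 0.77 [0.5068 0.1711 0.0715]
tin 0.86 [ 0.7393 -0.0828  0.0034]
glue 0.69 [ 0.714  -0.2799  0.0057]
mallet 0.78 [ 0.3934 -0.4195 -0.001 ]
```

View pics/s3.png

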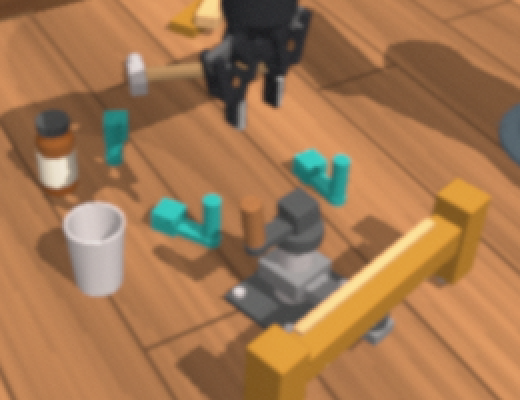

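The crank sits fully down on the shaft (hub at (297,210)). The gripper is clear above it and the bystanders are where they were.

```bash
python3 -c "
from station import manip as m
print(m.close_job())"
```

```text
the job is handed in; nothing more can be done
None
```

I fitted the crank and wound it about half a turn past first touch, a lift of 4.6–5.2 mm worked out from the crank angle. I then let go with it still on the shaft and handed the job in at about 25 s; the hand-in gave no verdict, so I don't know how it was judged.

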